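Eject a dead hard drive from its dock and lay it lid-up

ROBOT

A 6-joint arm with a two-finger parallel gripper is mounted at the origin on the work surface. World frame = base frame: x ahead of the robot, y to its left, z up, the work surface at z = 0. Lengths are in m, angles in rad, forces in N, time in s.
With the tool pointing down it reaches from about 0.375 to 0.825 m from the base axis. Payload 5.5 kg.
Tool frame: the origin (TCP) lies midway between the tips of the shut fingers; the grasp point (between the pads) lies 19 mm behind it; z points along the fingers, y is the line along which they close (so a half turn about z gives the same grasp; the last joint's range is limited). The gripper opens to 85 mm and grips with 20 to 120 N. Pads are 22 mm wide; open, the fingers measure 114 mm over their backs; the gripper's body (76 mm by 85 mm) begins 54 mm behind the grasp point. The pads swing forward as they close: fully open they stand 13 mm farther back than shut.
Start: joints at [1.253, 0.314, -0.047, 1.21, 0, 1.571], TCP at [0.187, 0.57, 0.231] pointing down, gripper open.
Joint ranges: [-2.67, 2.67], [-0.69, 1.73], [-1.03, 1.25], [-2.08, 2.16], [-1.42, 1.45], [-3.14, 3.14]. Speed limits (rad/s): [2.39, 2.39, 3.01, 3.14, 3.14, 3.14].

INTERFACE

Orientations are given as a unit quaternion [x, y, z, w].
In Python, from plant import robot gives the robot as it stands. Calls block until the motion is done:
- robot.movep(position, orientation): joint-space move of the TCP to a pose.
- robot.line_to(position, frame=None, max_speed=0.15, until_force=None): straight line of the TCP; frame=None keeps the orientation; max_speed is the mean speed in m/s. With until_force (N) it stops when the force on the tool has changed by that much, and returns True; else False.
- robot.goto_joints(angles): joint-space move.
- robot.set_gripper(opening, f_grip=None): opening from 0.0 (shut) to 1.0 (fully open); f_grip is the grip in N (None keeps the last); returns when the fingers have stopped.
- robot.dwell(seconds).
- robot.solve_ik(position, orientation): joint angles nearest the present ones, or None.
- robot.get_state(): the state.
- robot.snapshot(name): name is "side" or "top"; returns the picture (480x640x3 uint8, red, green, blue); there is no depth.
- robot.calibration(name): a dict with "vfov" (degrees; the focal length in pixels is half the picture's height over the tangent of half this angle, whatever the lens; pixels are square), "cx", "cy" (the principal point, pixels), "origin" and "attitude" of the camera in the world. Camera axes: x right, y up, looking along -z (the intrinsics and any distortion apply to the point x, -y, -z); pixel columns grow to the right and rows downward; lengths in m; the calibration is good to about 2 mm. A picture is of the moment at which its call begins. calibration takes no time and is no camera call.
A pose or a line that the arm cannot do raises robot.PlanningError and nothing moves.
- robot.hand_in(): hands the job in; it is judged then, once.
Trained networks look in the newest picture that a camera, given by its name, has taken for a name from the list of things; names that differ only in an ending like _2 or _b are one class to them, and where a whole thing is asked for, a point or a joint stands for the part that bears it (a point fixed in the world has none). Each returns a list of dicts, best first, with "score" (0 to 1); they miss things now and then, are a little off and sometimes report something else, mostly with a low value. They report only what shows in the picture. A call takes as long as a camera call. They do not tell look-alikes from the thing itself.
- robot.cut_out(thing, camera): "region" (480x640 bool, what is visible of it) and "uv" ([column, row] in pixels, amid what is visible of it).
- robot.mark_of(thing, camera): "uv" ([column, row] in pixels: a listed point, or the origin of a listed thing).
The state is a dict: "time": time; "joints": joint angles; "qd": joint speeds; "joint_torque": joint torques, N m; "position": TCP position; "tcp_rot": TCP orientation; "contact_force": force on the tool from outside, world axes, zero at the start; "wrist_torque": the same for the moment, N m; "grip_width": opening from 0.0 (shut) to 1.0 (fully open); "finger_force": force on a finger pad.
Only numpy, scipy, OpenCV 4.12 (cv2) and the standard library are available. Lean on these libraries where they do the work, as an engineer would, in place of code of your own. Each camera call takes 0.05 s, during which the arm holds its last target. There are 200 camera calls.

TASK

The dead 3.5-inch hard drive, the taller of the two units standing in the dock, is to be stripped: press the eject key in front of its bay all the way down so that the drive is pushed up off its connector, then lift it out and stand it on its connector end on the bench mat, without dropping it, and let go. Then tip it over so that it ends up lying flat on the mat on its circuit-board side, with the screwed lid facing up. Leave the small drive in its adapter tray seated in the other bay, and do not knock the tools and parts on the mat and around the dock out of their places.

Things in the scene. Friction and masses are not known exactly. Their poses are not given: they have to be found in the camera images.
- dock: Black dual-bay drive dock, fixed, 205 mm deep (x -105 to +100), 150 wide (y), deck 62 above the bench. Origin on the bench under it; x points from its front (two eject keys) to its back, y left, z up. Two slots, 105 mm long (x), 24 wide (y), 40 deep, centred at x = +30, y = +35 (left bay) and -35 (right). Units stand on the slot floor, 22 mm above the bench, gripped by a leaf spring (about 7 N of friction).
- key_left (a joint): Travel of the left bay's eject key in m: 0 up, 0.015 fully pressed (straight down). It springs back when let go. Through a rocker it raises the unit in the left bay by 0.8 of its own travel (12 mm when fully down), against 11 to 15 N; the slot's leaf spring then keeps the unit up.
- key_right (a joint): The same for the right bay's eject key.
- key_left_top (a point): Centre of the top face of the left eject key, a grey plastic key 34 mm (dock x) by 28 mm (dock y), at dock x = -78, y = +35 mm, its top 77 mm above the bench when up and 62 mm (flush with the deck) when fully down. It is 57 mm in front of the nearest edge of a drive in its bay.
- key_right_top (a point): Centre of the top face of the right eject key, the same, at dock x = -78, y = -35 mm.
- drive: The dead hard drive, a solid silver metal slab 102 mm wide (own x), 20 thick (own y), 147 long (own z), about 0.42 kg. Origin: centre of its connector end, which is down in the dock; own z points away from that end, own +y out of the lid face. In either bay its axes are the dock's and it stands 107 mm above the deck. It is flat-sided and stands by itself on its connector end.
- drive_lid (a point): Centre of the drive's lid face (own y = +10, z = 73.5 mm): steel lid with six screws and a plain white label, facing the dock's left (+y) while in the dock; the opposite face carries the green circuit board. 24 mm above the bench when the drive lies lid-up on the mat.
- tray: Small flash drive in an open black plastic adapter tray, 102 mm wide (own x), 20 mm thick (own y), 110 mm tall (own z), standing in the other bay with the dock's axes, 70 mm above the deck. Origin: centre of its lower end. It must stay seated.
- mat: Blue-grey static-safe mat, fixed to the bench, 280 mm (x) by 340 mm (y), 4 mm thick. Origin: centre of its underside, on the bench; z up.
- screwdriver: Screwdriver with an orange handle, 190 mm long, lying on the mat along the mat's y near its +x edge (centre about 108 mm from the mat's middle). Origin near its middle. Bystander.
- screw_dish: Small round steel dish, 60 mm across, 22 mm high, in the mat's +x, +y corner. Origin: centre of its underside. Bystander.
- solder_spool: Spool of solder, 54 mm across, 44 mm high, standing before the dock's front left corner. Origin: centre of its underside. Bystander.
- board: Green circuit board with parts on it, 85 by 115 mm, 18 mm high, lying behind the dock. Origin: centre of its underside. Bystander.
There are look-alikes about, which are no part of the job. Of the things shaped like the drive, the silver one is meant.

How it is judged:
By the outcome, as a careful person would: the job done as asked, in the order asked, and still so for the second after the job is handed in, with the robot touching nothing.
It also fails if it takes over 67 s, if anything falls off the work surface, if the arm or the gripper's body presses on something with over 40 N, if the wrist force passes 120 N, or if a joint passes its speed limit or range.

## Working session

There is one attempt and no reset: what is moved stays moved. The work goes in short steps, each a Python script; the robot and the scene stay as the last script left them, time stands still between calls to the robot, and variables do not carry over. Pictures are saved under pics/ and viewed, at most 10 in all, crops included, and the job is handed in when it is done.

```bash
ls; mkdir -p pics
python3 - <<'E'
from plant import robot
import cv2
for c in("side","top"):
    im=robot.snapshot(c); cv2.imwrite(f"pics/{c}0.png",im[:,:,::-1]); print(c,robot.calibration(c))
    for t in("drive","tray","dock","mat","key_left_top","key_right_top","drive_lid","solder_spool","board","screwdriver","screw_dish"):
        print(t,[(round(d["score"],2),[round(float(x)) for x in d["uv"]]) for d in robot.mark_of(t,c)][:4])
print(robot.get_state())
E
```

```text
pics
side {'vfov': 47.58186090996168, 'cx': 322.0998433062089, 'cy': 242.628215151535, 'origin': array([ 0.29252176, -0.67331006,  0.96144103]), 'attitude': array([ 0.34434206, -0.06332788, -0.16657009,  0.92177683])}
drive [(0.94, [309, 227]), (0.72, [301, 162]), (0.6, [418, 252]), (0.55, [215, 268])]
tray []
dock [(0.82, [295, 225])]
mat [(0.92, [353, 372])]
key_left_top [(0.6, [257, 192]), (0.35, [407, 361])]
key_right_top []
drive_lid [(0.71, [215, 243]), (0.7, [418, 229]), (0.66, [308, 201]), (0.55, [298, 139])]
solder_spool [(0.89, [238, 215])]
board [(0.67, [361, 213])]
screwdriver []
screw_dish [(0.59, [367, 300])]
top {'vfov': 42.08579480470703, 'cx': 327.0776590508719, 'cy': 240.5475812280172, 'origin': array([0.30919373, 0.04728718, 1.28577009]), 'attitude': array([-0.0736715 ,  0.06998465,  0.70972714, -0.69710978])}
drive [(0.96, [282, 244]), (0.95, [353, 150]), (0.89, [290, 358]), (0.58, [167, 216])]
tray [(0.6, [246, 235]), (0.44, [275, 179])]
dock [(0.65, [261, 253])]
mat [(0.58, [457, 259])]
key_left_top [(0.71, [232, 283])]
key_right_top [(0.52, [265, 290]), (0.2, [
[... 294 characters left out ...]
rray([ 1.25299876e+00,  3.13493349e-01, -4.70972552e-02,  1.21020192e+00,
       -2.58361553e-05,  1.57079499e+00]), 'qd': array([-1.96086027e-03, -1.44547920e-04, -1.59515582e-03, -1.47940668e-03,
       -6.81723677e-06, -1.72675753e-03]), 'joint_torque': array([ 1.99163774e-04, -5.39465761e+01,  3.40052426e+01,  1.50563636e-03,
        1.42035851e-04,  6.05475137e-06]), 'position': array([0.18749217, 0.56994968, 0.23130469]), 'tcp_rot': array([ 1.58230299e-01,  9.87402234e-01, -1.67141881e-07,  1.30561111e-05]), 'contact_force': array([0.24728283, 0.05348783, 0.59503773]), 'wrist_torque': array([ 0.03781302,  0.01470598, -0.00930831]), 'finger_force': 0.0, 'grip_width': 1.0001028492437214}
```

View pics/side0.png

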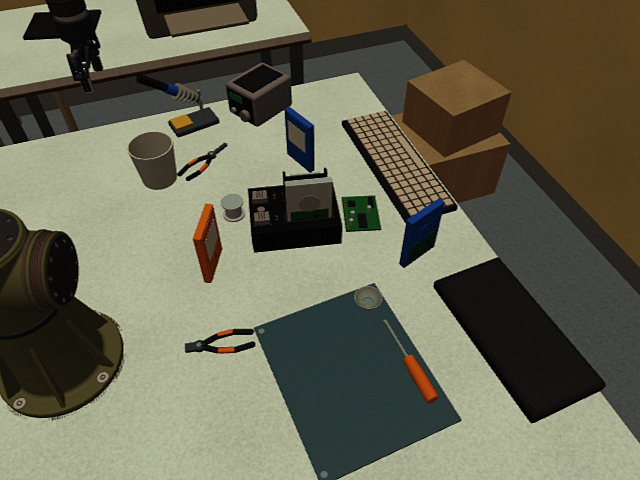

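View pics/top0.png

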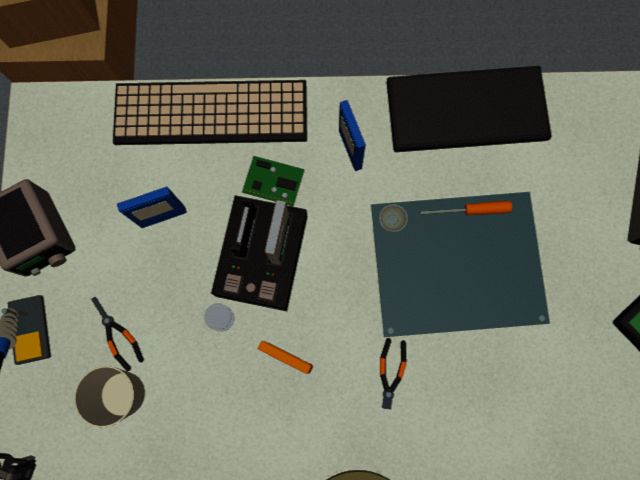

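Could be taken for the drive: the silver slab in the dock (top 279,235; side 309,198), blue slabs (top 352,135; 152,207 / side 300,140; 422,232) and an orange one (top 285,357; side 207,243). I choose the silver one in the dock's right bay and check it in a close crop.

```bash
cat > h.py <<'E'
import numpy as np, cv2
from scipy.spatial.transform import Rotation as R
from plant import robot
def cam(c):
    k=robot.calibration(c); return k,240/np.tan(np.radians(k["vfov"]/2)),R.from_quat(k["attitude"])
def onplane(c,uv,z):
    k,f,r=cam(c); d=r.apply([(uv[0]-k["cx"])/f,-(uv[1]-k["cy"])/f,-1]); o=k["origin"]; return o+d*(z-o[2])/d[2]
def proj(c,P):
    k,f,r=cam(c); q=r.inv().apply(np.atleast_2d(P)-k["origin"]); return np.c_[k["cx"]-f*q[:,0]/q[:,2],k["cy"]+f*q[:,1]/q[:,2]]
E
python3 - <<'E'
from h import *
a=cv2.imread("pics/top0.png")[185:320,200:320]; b=cv2.imread("pics/side0.png")[160:258,235:355]
a=cv2.resize(a,None,fx=4.4,fy=4.4,interpolation=cv2.INTER_CUBIC); b=cv2.resize(b,None,fx=2.2,fy=2.2,interpolation=cv2.INTER_CUBIC)
o=np.zeros((594,800,3),np.uint8); o[:a.shape[0],:528]=a; o[:b.shape[0],530:530+b.shape[1]]=b
cv2.imwrite("pics/crop1.png",o)
for n,uv,z in[("spool",(219,318),.044),("LF",(212,293),.062),("RF",(287,310),.062),("RB",(307,210),.062),("keyL",(232,283),.077),("keyR",(267,290),.077)]: print(n,onplane("top",uv,z).round(3))
for uv in[(372,205),(530,193),(549,323),(383,336)]: print("mat",onplane("top",uv,.004).round(3))
E
```

```text
spool [0.413 0.269 0.044]
LF [0.46  0.28  0.062]
RF [0.424 0.132 0.062]
RB [0.626 0.091 0.062]
keyL [0.478 0.239 0.077]
keyR [0.463 0.17  0.077]
mat [ 0.649 -0.045  0.004]
mat [ 0.669 -0.382  0.004]
mat [ 0.394 -0.397  0.004]
mat [ 0.374 -0.059  0.004]
```

View pics/crop1.png

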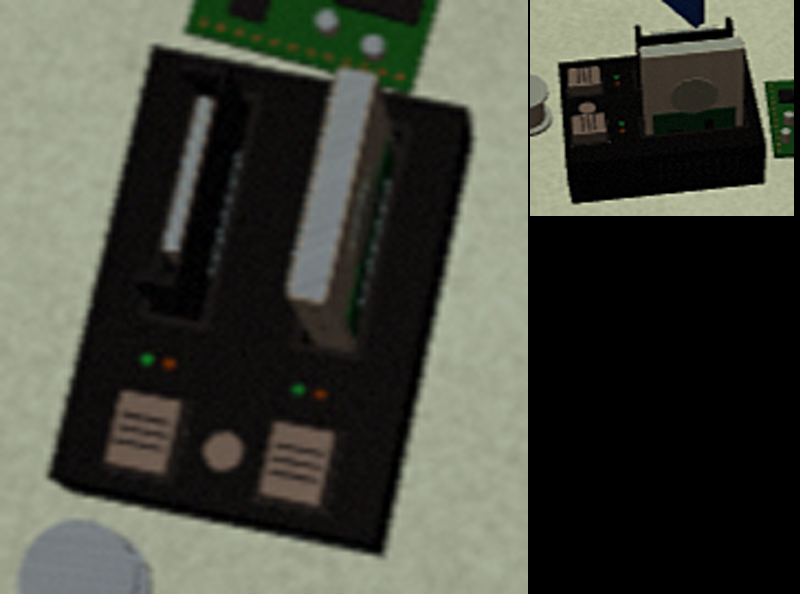

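The crop shows the silver drive in the right bay, at crop (335,180), with the green board on its right. Its key is at crop (297,463), and the round button at (223,452) is not a key. Next I fit the dock pose.

Run:
```python
from h import *
from scipy.optimize import least_squares
px=np.array([(122,391),(182,402),(168,474),(106,462),(274,422),(334,432),(320,505),(260,495),(338,68),(378,72),(323,302),(288,296),(152,48),(470,105)])/4.4+[200,185]
kc=lambda y:[(-61,y+14,77),(-61,y-14,77),(-95,y-14,77),(-95,y+14,77)]
D=np.array(kc(35)+kc(-35)+[(81,-25,169),(81,-45,169),(-21,-45,169),(-21,-25,169),(100,75,62),(100,-75,62)])/1e3
w=lambda p:R.from_euler('z',p[2]).apply(D)+[p[0],p[1],0]
s=least_squares(lambda p:(proj("top",w(p))-px).ravel(),[.55,.18,-.2]); print(s.x,np.degrees(s.x[2]));print((s.fun.reshape(-1,2)).round(1).tolist())
W=lambda q:(R.from_euler('z',s.x[2]).apply(np.array(q)/1e3)+[s.x[0],s.x[1],0])
print("keyR",W((-78,-35,77)),"drive",W((30,-35,169)))
print("side check", proj("side",[W((-78,-35,77)),W((-21,-45,169)),W((81,-45,169))]).round(1))
yaw=s.x[2]
for off in(0,np.pi/2,-np.pi/2,np.pi):
    q=(R.from_euler('z',yaw+off)*R.from_euler('x',np.pi)).as_quat()
    for n,p in(("key",(-78,-35,100)),("drv",(30,-35,160)),("lift",(30,-35,330))):
        j=robot.solve_ik(W(p),q); print(off,n,None if j is None else np.round(j,2))
```

```text
[ 0.54562999  0.18629216 -0.21511949] -12.32543882933312
[[0.0, -0.4], [0.3, -0.1], [-0.4, 0.5], [-0.3, 0.4], [0.3, -0.5], [0.7, -0.0], [0.1, 0.5], [-0.3, -0.1], [-0.9, -1.1], [0.6, 0.0], [1.4, 0.9], [-1.4, 0.1], [0.0, -0.6], [-0.1, 0.4]]
keyR [0.46195658 0.16874909 0.077     ] drive [0.56746728 0.14569496 0.169     ]
side check [[260.5 215.9]
 [284.1 186.4]
 [331.7 181.8]]
0 key [ 0.35  0.21 -0.5   0.86  0.   -2.58]
0 drv [ 0.25  0.32 -0.2   1.05  0.   -2.68]
0 lift [ 0.25  0.27  0.12  1.42  0.   -2.68]
1.5707963267948966 key [ 0.35  0.21 -0.5   0.86  0.    2.14]
1.5707963267948966 drv [ 0.25  0.32 -0.2   1.05  0.    2.04]
1.5707963267948966 lift [0.25 0.27 0.12 1.42 0.   2.04]
-1.5707963267948966 key [ 0.35  0.21 -0.5   0.86  0.   -1.01]
-1.5707963267948966 drv [ 0.25  0.32 -0.2   1.05  0.   -1.1 ]
-1.5707963267948966 lift [ 0.25  0.27  0.12  1.42  0.   -1.1 ]
3.141592653589793 key [ 0.35  0.21 -0.5   0.86  0.    0.57]
3.141592653589793 drv [ 0.25  0.32 -0.2   1.05  0.    0.47]
3.141592653589793 lift [0.25 0.27 0.12 1.42 0.   0.47]
```

Residuals are under 1.5 px, and the side view agrees: the key projects to (260.5,216) and is seen at about (261,216). Now to the key.

```bash
cat >> h.py <<'E'
X=np.array([.54563,.18629]); YAW=-.21512
W=lambda *q:R.from_euler('z',YAW).apply(np.array(q)/1e3)+[X[0],X[1],0]
Q=lambda yaw:(R.from_euler('z',yaw+np.pi)*R.from_euler('x',np.pi)).as_quat()
def st():
    s=robot.get_state(); print("t",round(s["time"],2),"p",s["position"].round(4),"F",s["contact_force"].round(1),"g",round(s["grip_width"],3),"ff",round(s["finger_force"],1))
E
python3 - <<'E'
from h import *
robot.set_gripper(0.0); robot.movep(W(-78,-35,200),Q(YAW)); robot.line_to(W(-78,-35,95),max_speed=.2); st()
a=robot.snapshot("side")[120:300,170:380,::-1]; b=robot.snapshot("top")[150:390,180:340,::-1]
cv2.imwrite("pics/hover.png",np.hstack([cv2.resize(a,(420,480)*1 if 0 else (420,360)),cv2.resize(b,(320,480))[:360]]))
E
```

```text
t 4.42 p [0.4623 0.1693 0.0956] F [1.2 0.6 0.5] g 0.001 ff 0.0
```

View pics/hover.png

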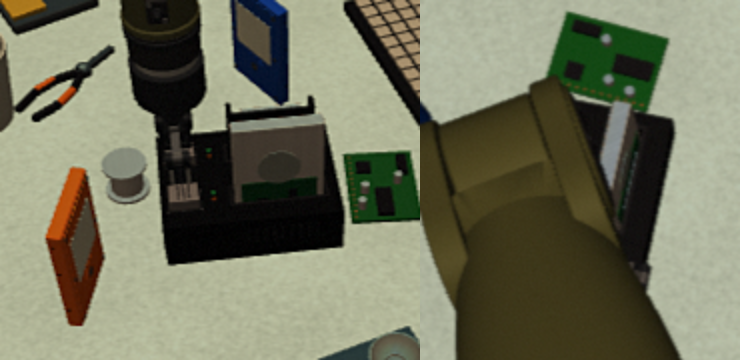

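The closed fingers hover just over the right key, at side crop (183,185). The gripper body is clear of the drive and the forearm is clear of the orange slab, so I press.

Run:
```python
from h import *
print(robot.line_to(W(-78,-35,59),max_speed=.04,until_force=32)); st()
robot.dwell(.3); st()
robot.snapshot("side"); robot.line_to(W(-78,-35,100),max_speed=.15); 
robot.line_to(W(-78,-35,260),max_speed=.3); st()
im=robot.snapshot("side"); cv2.imwrite("pics/ej.png",cv2.resize(im[150:270,230:370,::-1],(700,600)))
for n,z in(("before",.169),("after",.181)): print(n,proj("side",[W(-21,-45,z*1e3),W(81,-45,z*1e3)]).round(1).tolist())
```

```text
True
t 5.33 p [0.4622 0.1688 0.0621] F [-1.5 -0.6  6.9] g 0.002 ff 3.2
t 5.62 p [0.4622 0.1688 0.0621] F [-0.8  0.4  7.2] g 0.001 ff 3.5
t 6.76 p [0.4616 0.1686 0.2589] F [-0.1  0.1 -0.2] g -0.004 ff 0.0
before [[284.1, 186.4], [331.7, 181.8]]
after [[283.9, 182.2], [331.8, 177.6]]
```

View pics/ej.png

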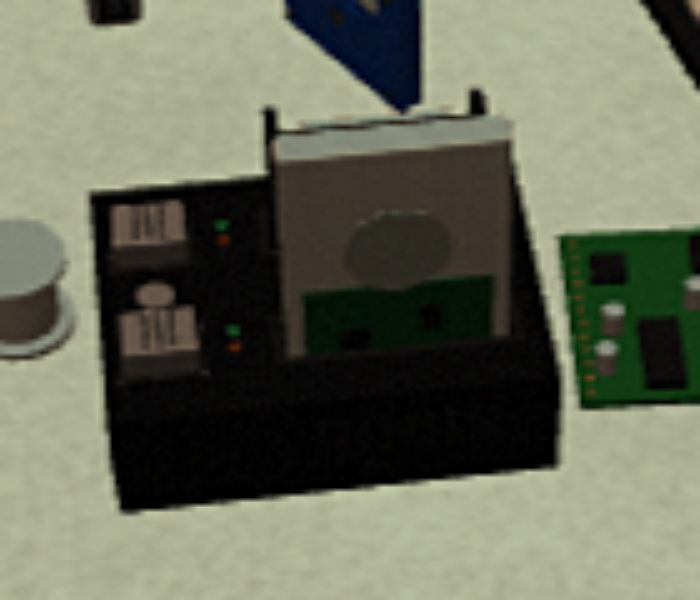

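The drive's top-front corner is now at (285,182), which matches the 12 mm raised prediction. The key bottomed at z=62 mm. Now I grasp and lift.

Run:
```python
from h import *
robot.set_gripper(0.55); robot.line_to(W(30,-35,260),max_speed=.2); st()
print(robot.line_to(W(30,-35,121),max_speed=.12,until_force=10)); st()
robot.set_gripper(0.0,f_grip=60); st()
robot.line_to(W(30,-35,160),max_speed=.06); st()
robot.line_to(W(30,-35,300),max_speed=.15); st()
im=robot.snapshot("side"); cv2.imwrite("pics/lift.png",cv2.resize(im[60:270,200:380,::-1],(514,600)))
```

```text
t 8.01 p [0.5668 0.1457 0.2597] F [-0.4 -0.2  0.3] g 0.546 ff 0.0
False
t 9.32 p [0.5681 0.1459 0.1219] F [-1.   0.5 -0.1] g 0.553 ff 0.0
t 9.67 p [0.5679 0.1455 0.1216] F [-0.8 -0.6  2.7] g 0.227 ff 60.2
t 10.47 p [0.5674 0.1456 0.1601] F [-0.3 -0.1 -3.9] g 0.228 ff 59.7
t 11.55 p [0.5669 0.1456 0.2988] F [-0.2 -0.  -3.8] g 0.226 ff 59.7
```

View pics/lift.png

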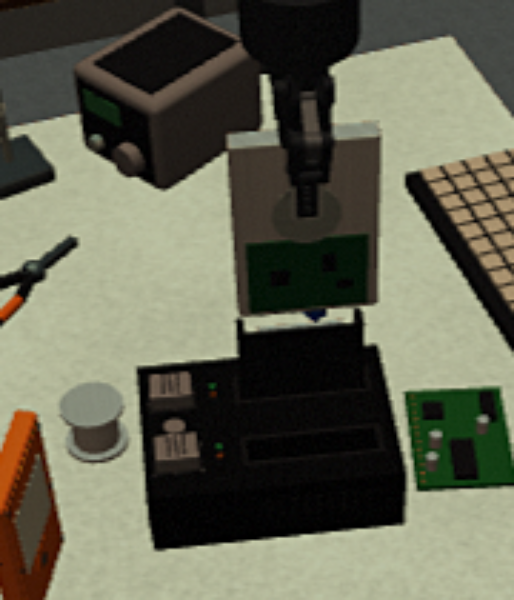

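The drive hangs straight and the tray is still seated. Now I set it on the mat with a gentle force stop.

```bash
cat >> h.py <<'E'
MY=.057
M=lambda *q:R.from_euler('z',MY).apply(np.array(q)/1e3)+[.5215,-.221,0]
E
python3 - <<'E'
from h import *
robot.movep(M(-30,75,300),Q(MY)); st()
robot.line_to(M(-30,75,105),max_speed=.15); robot.dwell(.3); st()
print(robot.line_to(M(-30,75,86),max_speed=.02,until_force=4)); st()
robot.dwell(.3); robot.set_gripper(0.3); robot.dwell(.2); robot.set_gripper(0.6); st()
robot.line_to(M(-30,75,260),max_speed=.15); st()
im=robot.snapshot("side"); cv2.imwrite("pics/stand.png",cv2.resize(im[190:480,220:480,::-1],(538,600)))
z=[(-51,10),(51,10),(51,-10),(-51,-10)]
print(proj("side",[M(-30+a,75+b,151) for a,b in z]).round(0).tolist())
E
```

```text
t 12.77 p [ 0.4876 -0.1472  0.2998] F [ 0.4  0.2 -3.3] g 0.228 ff 59.7
t 14.52 p [ 0.4875 -0.1479  0.1054] F [ 0.7 -0.2 -3.6] g 0.225 ff 59.7
True
t 15.17 p [ 0.487  -0.1478  0.0925] F [-1.  -0.3  5.4] g 0.226 ff 60.9
t 16.27 p [ 0.4858 -0.1475  0.0915] F [-0.3  0.6 -0.2] g 0.599 ff 0.0
t 17.54 p [ 0.4867 -0.1477  0.2591] F [ 0.1  0.  -0.6] g 0.599 ff 0.0
[[292.0, 308.0], [343.0, 290.0], [348.0, 298.0], [296.0, 317.0]]
```

View pics/stand.png

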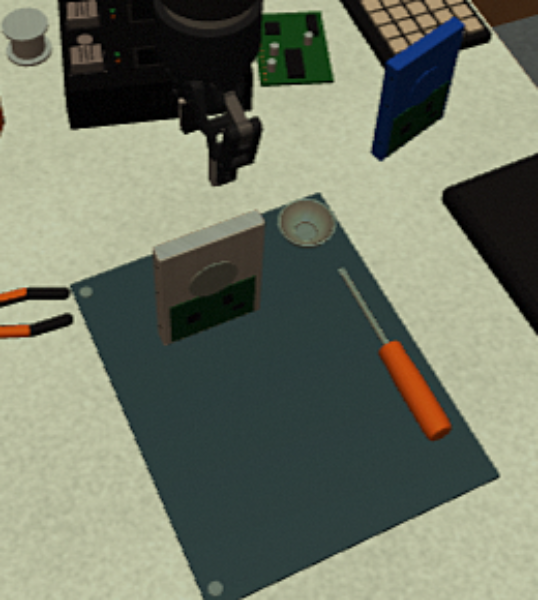

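It stands upright with the board side facing -y and a clear mat on that side. I push from the lid side, high up.

Run:
```python
from h import *
robot.set_gripper(0.0); robot.line_to(M(-30,140,260),max_speed=.2); robot.line_to(M(-30,140,122),max_speed=.15); st()
print(robot.line_to(M(-30,55,122),max_speed=.05,until_force=12)); st()
robot.dwell(.8); st()
robot.line_to(M(-30,140,200),max_speed=.2); robot.line_to(M(-30,160,300),max_speed=.2); robot.dwell(.3); st()
im=robot.snapshot("side"); cv2.imwrite("pics/tip.png",cv2.resize(im[150:480,180:480,::-1],(545,600)))
print([(round(d["score"],2),onplane("side",d["uv"],.024).round(3)) for d in robot.mark_of("drive_lid","side")][:3], M(-30,-8,24))
```

```text
t 19.67 p [ 0.4842 -0.0832  0.1227] F [ 0.2 -0.3  0. ] g 0.003 ff 0.0
False
t 21.52 p [ 0.4884 -0.1676  0.122 ] F [-0.  -0.  -0.3] g 0.002 ff 0.0
t 22.32 p [ 0.4884 -0.1678  0.122 ] F [-0.7 -0.1  0.4] g -0.003 ff 0.0
t 24.0 p [ 0.4819 -0.0631  0.299 ] F [-0.6  0.3  1.4] g 0.005 ff 0.0
[(0.73, array([0.342, 0.177, 0.024])), (0.66, array([ 0.494, -0.235,  0.024])), (0.64, array([0.798, 0.048, 0.024]))] [ 0.49200447 -0.23069608  0.024     ]
```

View pics/tip.png

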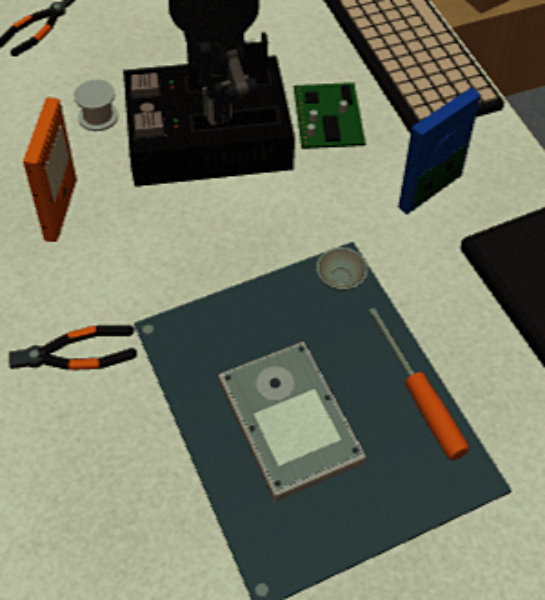

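The drive lies flat with the lid and its white label facing up, centred near crop (292,420), within about 5 mm of the prediction. All the other things are in place and the robot touches nothing.

```bash
python3 -c "
from plant import robot
print(robot.hand_in())"
```

```text
the job is handed in; nothing more can be done
None
```

The job is handed in: the right bay's key was pressed fully down, the silver drive was stood on the mat and released, then tipped to lie flat lid-up, and the pictures show the tray still seated at the lift and the tools and parts where they were.

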